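# Set the rotary sample stage to the red target line

## Task

Turn the black dial of the rotary sample stage, either way round, by pushing the blue lug sideways with the fingertips, until the dial's white index mark lines up with the red target line on the scale; then take the hand away. Only push: do not pinch the lug, do not lift the petri dish that rides in the middle of the dial, and leave everything else on the bench where it stands.

Things in the scene. Friction and masses are not known exactly. Their poses are not given: they have to be found in the camera images.
- stage: Rotary sample stage, fixed to the bench: round dark flange 148 mm across and 10 mm high, on it an aluminium body 132 mm across and a white scale disc 138 mm across with its top 56 mm above the bench and black lines every 10 degrees. Origin: on the vertical turning axis, at bench height.
- dial (a joint): The black dial (116 mm across, 6 mm thick, its top 62 mm above the bench) turns about the stage's vertical axis; rad, growing counter-clockwise seen from above, not wrapped; 0 = index mark along the stage's +x. It may turn more than half a turn either way from the start (stops at -6.28 and 6.28). It stays wherever it is left; friction about 0.06 N m, so about 1.3 N at the lug turns it.
- stage_axis (a point): Point on the turning axis at the height of the dial's top (62 mm above the bench).
- index_tip (a point): Outer end of the dial's white index mark (a line 2.4 mm wide and 20 mm long, radial, on the black dial top), 59 mm from the axis, 62 mm above the bench. It turns with the dial and lies exactly opposite the lug.
- target_tip (a point): Inner end of the red target line: where the index tip must come; 59 mm from the axis, given at the height of the dial's top (62 mm above the bench). The red line itself (2.4 mm wide) lies radially on the white scale from 60 to 69 mm from the axis, with a red clip at the scale's edge. Fixed during the run, at any bearing round the scale except near the index mark's start.
- lug_mid (a point): Middle of the blue lug on the dial, 48 mm from the axis, 74 mm above the bench. An upright block 20 mm long radially (38 to 58 mm from the axis), 14 mm wide across, from the dial top (62 mm above the bench) up to 86 mm, with a small white crown up to 91 mm. Push its flat side tangentially, fingertips just above the dial; pushing its clockwise side turns the dial counter-clockwise.
- dish: Small lidded petri dish, 58 mm across and 13 mm high, loose in the middle of the dial inside an aluminium rim 68 mm across outside and 3 mm high. Origin: centre of its underside.
- magnifier_lamp_turn (a joint): The big magnifier lamp on its spring arm, swung out over the left side of the bench, about 0.5 m up: rad about its foot, starts between -1.04 and -0.85, grows as the head swings back over the stage. Leave alone.
- rack_pink: Pink tube rack, 62 x 196 x 76 mm high, left of the stage; origin at the centre of its underside, long side along its y. Leave alone.
- sample_pot: Specimen pot with a red cap, 46 mm across, 57 mm high, right of the stage. Origin: centre of the underside. Leave alone.
- vial_d: Small vial with an orange cap, 25 mm across, 60 mm high, right of the stage. Origin: centre of the underside. Leave alone.
- stopcock: White stopcock with a blue tap, 26 x 44 x 17 mm, lying between the rack and the red-capped tube. Origin: centre of the underside. Leave alone.
- pen_black: Marker pen, 126 mm long, 15 mm high, lying on the robot's side of the stage. Origin: centre of the underside. Leave alone.
- tube_a: Centrifuge tube with a red cap, 120 mm long, 21 mm thick, lying beyond the stage. Origin: centre of the underside. Leave alone.
- tube_b: Centrifuge tube with a blue cap, 120 mm long, 21 mm thick, lying on the robot's side of the stage. Origin: centre of the underside. Leave alone.
Not all that is in view belongs to the job. Leave any green look-alike of the dish alone.

How it is judged:
At the end, for the whole second after the job is handed in: The tip of the white index mark is within 3 mm (sideways) of the inner end of the red target line and the dial is at rest; the dish still lies flat on the dial, centred within 6 mm; no bystander has moved more than 15 mm (horizontal distance between index_tip and target_tip below 0.003 m and velocity of joint dial between -0.03 and 0.03 rad/s and horizontal distance between dish and stage_axis below 0.006 m and z of dish in the frame of stage_axis below 0.003 m and angle between dish's own z axis and vertical below 0.08 rad and not (distance of any of rack_pink, sample_pot, vial_d, stopcock, pen_black, tube_a, tube_b from where it was at the start of the episode above 0.015 m)); the robot touches nothing.
It fails at once if the lug is pinched (more than 2 N on both of its halves at once) (contact force between the fingers and lug_left above 2 N and contact force between the fingers and lug_right above 2 N).
It fails at once if the dish is lifted more than 8 mm off the dial or knocked out of its place (z of dish in the frame of stage_axis above 0.008 m or horizontal distance between dish and stage_axis above 0.012 m).
It fails at once if a bystander is moved more than 15 mm or lifted (distance of any of rack_pink, sample_pot, vial_d, stopcock, pen_black, tube_a, tube_b from where it was at the start of the episode above 0.015 m).
It fails at once if the lamp is knocked back over the stage (value of joint magnifier_lamp_turn above -0.7 rad).
It also fails if it takes over 48 s, if anything falls off the work surface, if the arm or the gripper's body presses on something with over 40 N, if the wrist force passes 120 N, or if a joint passes its speed limit or range.

## Robot

A 6-joint arm with a two-finger parallel gripper is mounted at the origin on a cart in front of the work surface, level with it; the furniture and walls round the work are solid. World frame = base frame: x ahead of the robot, y to its left, z up, the work surface at z = 0. Lengths are in m, angles in rad, forces in N, time in s.
With the tool pointing down it reaches from about 0.4 to 0.825 m from the base axis. Payload 7 kg.
Tool frame: the origin (TCP) lies midway between the tips of the shut fingers; the grasp point (between the pads) lies hold_point_z behind it (hold_point_z is the distance from the TCP to the grasp point, in m); z points along the fingers, y is the line along which they close (so a half turn about z gives the same grasp; the last joint's range is limited). The gripper opens to 88 mm and grips with 3 to 60 N. Pads are 19 mm wide; open, the fingers measure 130 mm over their backs; the gripper's body (78 mm by 193 mm) begins 47 mm behind the grasp point.
Start: joints at [-0.974, 0.359, 0.012, 0, -1.224, -0.288], TCP at [0.205, -0.643, 0.227] pointing down, gripper open.
Joint ranges: [-3.07, 3.07], [-1.43, 2.12], [-1.02, 1.25], [-3.03, 1.67], [-3.05, -0], [-3.03, 3.03]. Speed limits (rad/s): [2.39, 2.39, 3.01, 3.14, 3.14, 3.14].

## Interface

Orientations are given as [roll, pitch, yaw] about the fixed x, y, z axes, in that order (R = Rz(yaw) Ry(pitch) Rx(roll)).
In Python, from station import * gives the robot as it stands.
- The arm moves only by the tool apply_moves, never from a script. Its argument "steps" is a list of rows, each an object with "translation": the shift along the world's x, y, z scaled (see below), a list of three; "rotation": the turn, a rotation vector about the world's x, y, z scaled (see below), a list of three. A call has exactly 10 rows; each row is the pose to reach, as a shift and turn from the pose commanded when the call began; what a row does not reach only later rows make up. The controller multiplies each number of a shift by 250 mm and each number of a turn by 30 degrees. A row lasts 1/12 s, in which the tool goes at most 41.7 mm and 7.16 degrees, less where a joint would pass 70% of its speed; a pose out of reach is approached as far as the arm can. A call with a number of a shift or a turn outside -1 to 1 is refused whole. A call with a gripper value outside its range is refused whole. "jaw" is the closure, from -1 (fully open) to 1 (shut), so that 0 is half open, set as the call begins (left out, the last holds). The fingers move at their own pace and stop on an object; "newtons" is the grip in N (left out, the last holds). Time passes only in rows, so rows that repeat a pose let the fingers close, or fill a call up. It gives the time, the measured TCP pose, the force, the opening and the grip force at its end, in the units of the state.
- get_state(): the state, without advancing time (a new reading comes with each control period).
- grab_frame(name): name is "scene" or "top" or "wrist"; returns the picture (480x640x3 uint8, blue, green, red); there is no depth.
- camera_model(name): a dict with "fx", "fy", "cx", "cy" (pixels), "xyz" and "rotation" of the camera in the world. Camera axes: x right, y down, z forward; pixel columns grow to the right and rows downward; lengths in m; the calibration is good to about 2 mm. A picture is of the moment at which its call begins: read the wrist's pose just before it. camera_model takes no time and is no camera call; for the wrist camera it gives the pose at the moment of the call.
- job_done(): hands the job in; it is judged then, once.
The state is a dict: "t": time; "q": joint angles; "qd": joint speeds; "joint_efforts": joint torques, N m; "eef_pos": TCP position; "ee_rot": TCP orientation; "force": force on the tool from outside, world axes, zero at the start; "moment": the same for the moment, N m; "width": finger opening in m; "gripper_force": force on a finger pad.
Only numpy, scipy, OpenCV 4.12 (cv2) and the standard library are available. Lean on these libraries where they do the work, as an engineer would, in place of code of your own. Each camera call takes 0.05 s, during which the arm holds its last target. There are 200 camera calls.

## Working session

There is one attempt and no reset: what is moved stays moved. The work goes in short steps, Python scripts to look and compute and a tool call to move; the robot and the scene stay as the last step left them, time stands still between calls to the robot, and variables do not carry over. Pictures are saved under pics/ and viewed, at most 10 in all, crops included, and the job is handed in when it is done.

Besides the shell and the picture viewer there is one more tool, called after "Emit:" as name(argument=value, ...) on one line, values as JSON. apply_moves: Moves the arm, as the interface text tells. Shifts and turns lie within -1 to 1; 1 stands for 250 mm of shift or 30 degrees of turn. Its arguments: {"type":"object","properties":{"steps":{"type":"array"},"jaw":{"type":"number"},"newtons":{"type":"number"}},"required":["steps"]}

```bash
mkdir -p pics; python3 - <<'E'
from station import *
import cv2,numpy as np
for n in("top","scene"):
    im=grab_frame(n);cv2.imwrite(f"pics/{n}0.png",im)
    c=camera_model(n);print(n,{k:np.round(v,4).tolist() for k,v in c.items() if not isinstance(v,str)})
print(get_state())
E
```

```text
top {'fx': 611.0659, 'fy': 611.0659, 'cx': 327.9745, 'cy': 231.2977, 'xyz': [0.3295, -0.1384, 0.9799], 'rotation': [-2.8695, -0.0078, -1.8168]}
scene {'fx': 457.5149, 'fy': 457.5149, 'cx': 317.993, 'cy': 232.8792, 'xyz': [-0.0829, -0.6351, 0.4219], 'rotation': [-2.0013, -0.0214, -0.9986]}
{'t': 0.1, 'q': array([-9.73889238e-01,  3.59315930e-01,  1.11202589e-02, -3.15049315e-04,
       -1.22412927e+00, -2.88099712e-01]), 'qd': array([ 0.00061534, -0.00216895,  0.0012003 ,  0.0015502 , -0.00099356,
        0.00021101]), 'joint_efforts': array([-1.62515858e-03, -5.84162843e+01,  2.93751597e+01,  7.01555550e+00,
        1.01557942e-02, -4.97388328e-05]), 'eef_pos': array([ 0.20497418, -0.64263639,  0.22570164]), 'ee_rot': array([ 3.14004289e+00, -1.50391549e-04, -2.83289243e+00]), 'force': array([0.27052727, 0.18274645, 0.24448111]), 'moment': array([0.00747401, 0.05061738, 0.03781346]), 'gripper_force': 0.0, 'width': 0.08730655779988013}
```

View pics/top0.png

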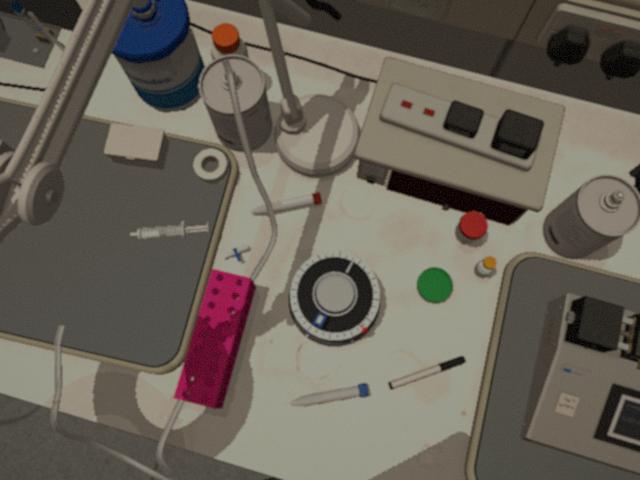

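View pics/scene0.png

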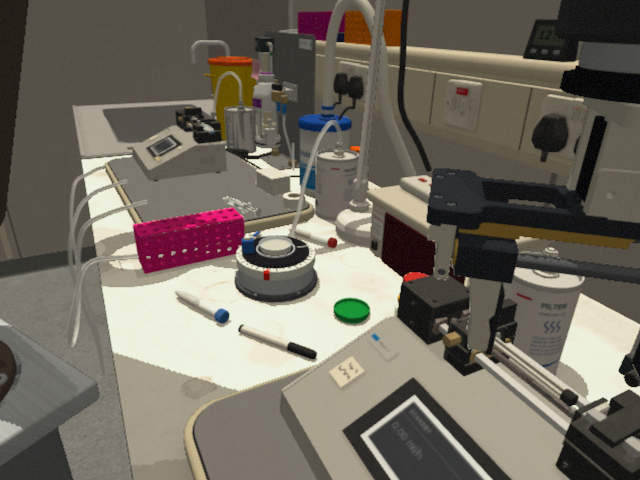

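The top view shows the dial at about (335,294), the white index at (350,265), the blue lug at (320,321) and the red target at (364,330). In the scene view the lug is at (248,242) and the red clip at (266,274).

```bash
cat > h.py <<'E'
import cv2,numpy as np
from scipy.spatial.transform import Rotation as Ro
from station import *
def ray(c,u,v):
    R=Ro.from_euler('xyz',c['rotation']).as_matrix()
    return np.array(c['xyz']),R@np.array([(u-c['cx'])/c['fx'],(v-c['cy'])/c['fy'],1.])
def onz(c,u,v,z):
    o,d=ray(c,u,v);return o+d*(z-o[2])/d[2]
def cross(r1,r2):
    (a,d),(b,e)=r1,r2;s=np.linalg.lstsq(np.c_[d,-e],b-a,rcond=None)[0]
    p,q=a+s[0]*d,b+s[1]*e;return (p+q)/2,np.linalg.norm(p-q)
def proj(c,P):
    R=Ro.from_euler('xyz',c['rotation']).as_matrix();p=R.T@(np.array(P)-c['xyz'])
    return c['cx']+c['fx']*p[0]/p[2],c['cy']+c['fy']*p[1]/p[2]
def blobs(im,box,lo,hi,amin=4):
    x0,y0,x1,y1=box;h=cv2.cvtColor(im[y0:y1,x0:x1],cv2.COLOR_BGR2HSV)
    m=cv2.inRange(h,lo,hi)
    n,l,s,c=cv2.connectedComponentsWithStats(m)
    return [(int(s[i,4]),np.round(c[i]+[x0,y0],2),s[i,:4]+[x0,y0,0,0]) for i in range(1,n) if s[i,4]>=amin]
E
python3 - <<'E'
from h import *
T=cv2.imread('pics/top0.png');S=cv2.imread('pics/scene0.png')
ct,cs=camera_model('top'),camera_model('scene')
bt=(285,245,385,350);bs=(225,225,325,300)
B=((100,120,40),(125,255,255));Rd=((0,120,60),(8,255,255))
for n,im,b in(('top',T,bt),('scene',S,bs)):
    print(n,'blue',blobs(im,b,*B),'\n red',blobs(im,b,*Rd),blobs(im,b,(170,120,60),(180,255,255)))
# black dial ellipse
g=cv2.cvtColor(T,cv2.COLOR_BGR2GRAY)
a=cv2.resize(T[240:355,275:395],None,fx=6,fy=6,interpolation=cv2.INTER_CUBIC)[:600]
b=cv2.resize(S[225:305,225:330],None,fx=6,fy=6,interpolation=cv2.INTER_CUBIC)
cv2.imwrite('pics/a.png',cv2.resize(T[245:345,280:390],None,fx=6,fy=6,interpolation=cv2.INTER_CUBIC));cv2.imwrite('pics/b.png',b)
for c in(ct,cs):
    print(ray(c,320,240))
for p in((335,294),(350,265),(320,321),(363,330)):print(onz(ct,*p,.062))
E
```

```text
top blue [(84, array([319.95, 320.24]), array([313, 312,  15,  16]))] 
 red [(28, array([364.25, 330.25]), array([361, 328,   7,   6]))] []
scene blue [(10, array([256. , 233.3]), array([254, 231,   5,   5])), (170, array([247.75, 246.06]), array([241, 238,  14,  16]))] 
 red [(55, array([266.2, 274.6]), array([263, 268,   7,  12]))] [(8, array([229.5, 240.5]), array([228, 240,   4,   2]))]
(array([ 0.3294597 , -0.13835009,  0.97989955]), array([ 0.24866892, -0.05678697, -0.96711536]))
(array([-0.08290782, -0.63512279,  0.42191396]), array([ 0.7659337 ,  0.47706428, -0.43129655]))
[ 0.47778922 -0.19398642  0.062     ]
[ 0.51578771 -0.22743344  0.062     ]
[ 0.44366913 -0.16211908  0.062     ]
[ 0.41509033 -0.22117716  0.062     ]
```

View pics/a.png

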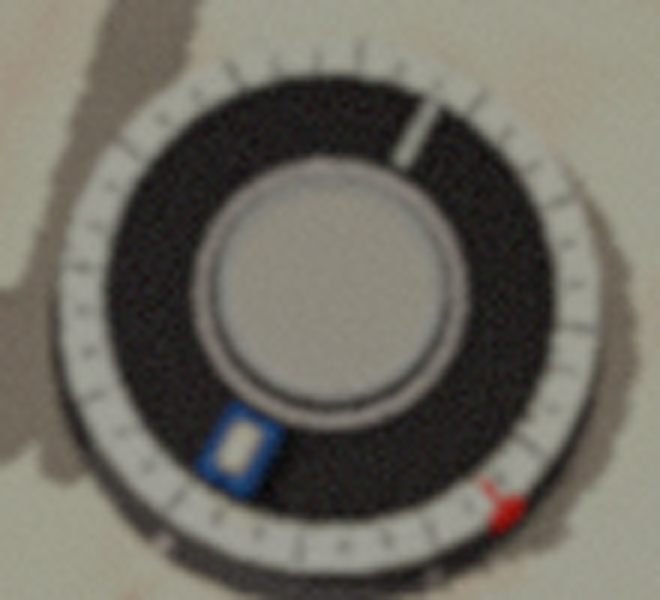

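The crop shows the black dial centred near (330,297), the index outer end at (433,98), the red line's inner end at (483,482) and the lug at (240,452), all in 6x crop pixels with origin (280,245).

```bash
cat >> h.py <<'E'
def dial(im,c,box,z=.062,thr=75):
    "circle of black dial outline on plane z -> centre, radius"
    x0,y0,x1,y1=box;g=cv2.cvtColor(im[y0:y1,x0:x1],cv2.COLOR_BGR2GRAY)
    h=cv2.cvtColor(im[y0:y1,x0:x1],cv2.COLOR_BGR2HSV)
    k=4;g=cv2.resize(g,None,fx=k,fy=k,interpolation=cv2.INTER_CUBIC)
    m=cv2.inRange(g,0,thr)
    m=cv2.morphologyEx(m,cv2.MORPH_OPEN,np.ones((13,13),np.uint8))
    n=max(cv2.findContours(m,cv2.RETR_EXTERNAL,cv2.CHAIN_APPROX_NONE)[0],key=cv2.contourArea)
    p=cv2.convexHull(n)[:,0]
    P=np.array([onz(c,(u+.5)/k-.5+x0,(v+.5)/k-.5+y0,z)[:2] for u,v in p])
    from scipy.optimize import least_squares
    r=least_squares(lambda s:np.hypot(*(P-s[:2]).T)-s[2],[*P.mean(0),.058],loss='soft_l1',f_scale=.001)
    return r.x,np.sqrt(np.mean(r.fun**2))
E
python3 - <<'E'
from h import *
T=cv2.imread('pics/top0.png');S=cv2.imread('pics/scene0.png')
ct,cs=camera_model('top'),camera_model('scene')
for thr in(60,75,90):
  s,e=dial(T,ct,(290,250,380,340),thr=thr);print(thr,s.round(4),e)
s,e=dial(T,ct,(290,250,380,340),thr=75)
f=lambda x,y:(280+(x+.5)/6-.5,245+(y+.5)/6-.5)
for n,p,z in(('idx_out',(433,98),.062),('idx_in',(402,163),.062),('tgt_in',(483,482),.056),('lugtop',(238,446),.091),('clip',(506,514),.058)):
    P=onz(ct,*f(*p),z)[:2];d=P-s[:2];print(n,P.round(4),'r',np.hypot(*d).round(4),'deg',np.degrees(np.arctan2(d[1],d[0])).round(1))
# two view: red clip, lug blue
print('clip',cross(ray(ct,364.25,330.25),ray(cs,266.2,274.6)))
print('lug',cross(ray(ct,319.95,320.24),ray(cs,247.75,246.06)))
print('axis proj in scene',proj(cs,[s[0],s[1],.062]))
h=onz(ct,435,285,0);print('green',h)
for n,p in(('hose',(255,270)),('pot',(473,225)),('tubeb',(365,390)),('rack',(245,275))):print(n,onz(ct,*p,.06))
E
```

```text
60 [ 0.4775 -0.1942  0.0556] 0.003429551531697526
75 [ 0.4776 -0.194   0.0563] 0.0011671884604479517
90 [ 0.4782 -0.1936  0.0574] 0.00020251562159952867
idx_out [ 0.5214 -0.2317] r 0.0578 deg -40.7
idx_in [ 0.5068 -0.2197] r 0.0389 deg -41.3
tgt_in [ 0.4241 -0.2194] r 0.0593 deg -154.6
lugtop [ 0.4433 -0.161 ] r 0.0476 deg 136.2
clip [ 0.4148 -0.2228] r 0.0691 deg -155.4
clip (array([ 0.41543554, -0.22405398,  0.05157398]), np.float64(0.0005529971160638315))
lug (array([ 0.44354282, -0.16224413,  0.0738054 ]), np.float64(0.0006601258064043581))
axis proj in scene (np.float64(274.77031439265926), np.float64(249.75912471693923))
green [ 0.46271414 -0.35929203  0.        ]
hose [ 0.54386654 -0.084163    0.06      ]
pot [ 0.53160877 -0.43136816  0.06      ]
tubeb [ 0.33060477 -0.20172598  0.06      ]
rack [ 0.5399326  -0.06766581  0.06      ]
```

View pics/b.png

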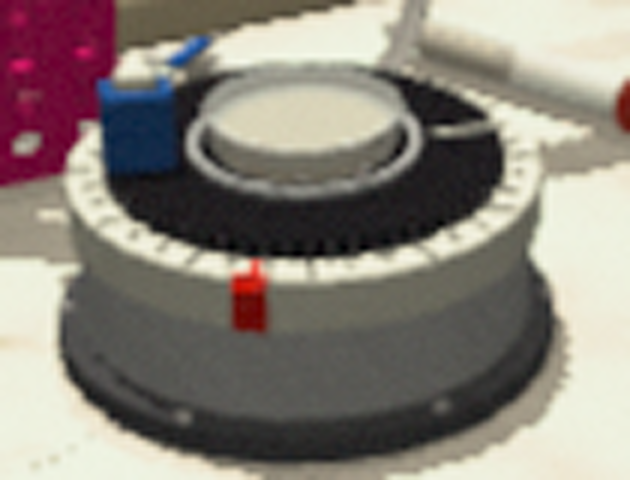

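Going clockwise, the lug goes from about 138° to 25°. I'll shut the fingers, keep the closing axis tangential, and approach high towards the lug's counter-clockwise side.

Emit:
apply_moves(steps=[{"translation": [0.03, 0.06, 0], "rotation": [0, 0, 0.1]}, {"translation": [0.06, 0.12, 0], "rotation": [0, 0, 0.2]}, {"translation": [0.09, 0.18, 0], "rotation": [0, 0, 0.3]}, {"translation": [0.12, 0.24, 0], "rotation": [0, 0, 0.4]}, {"translation": [0.15, 0.3, 0], "rotation": [0, 0, 0.5]}, {"translation": [0.18, 0.36, 0], "rotation": [0, 0, 0.6]}, {"translation": [0.21, 0.42, 0], "rotation": [0, 0, 0.7]}, {"translation": [0.24, 0.48, 0], "rotation": [0, 0, 0.8]}, {"translation": [0.27, 0.54, 0], "rotation": [0, 0, 0.9]}, {"translation": [0.3, 0.6, 0], "rotation": [0, 0, 1.0]}], jaw=1, newtons=5)

```text
t: 0.93
eef_pos: [0.2802, -0.4921, 0.2262]
ee_rot: [3.141, 0.0, -2.307]
force: [-0.4, 0.1, -0.6]
width: 0.0266
gripper_force: 0.0
```

Emit:
apply_moves(steps=[{"translation": [0.03, 0.06, 0], "rotation": [0, 0, 0.1]}, {"translation": [0.06, 0.12, 0], "rotation": [0, 0, 0.2]}, {"translation": [0.09, 0.18, 0], "rotation": [0, 0, 0.3]}, {"translation": [0.12, 0.24, 0], "rotation": [0, 0, 0.4]}, {"translation": [0.15, 0.3, 0], "rotation": [0, 0, 0.5]}, {"translation": [0.18, 0.36, 0], "rotation": [0, 0, 0.6]}, {"translation": [0.21, 0.42, 0], "rotation": [0, 0, 0.7]}, {"translation": [0.24, 0.48, 0], "rotation": [0, 0, 0.8]}, {"translation": [0.27, 0.54, 0], "rotation": [0, 0, 0.9]}, {"translation": [0.3, 0.6, 0], "rotation": [0, 0, 1.0]}])

```text
t: 1.77
eef_pos: [0.3552, -0.3421, 0.2263]
ee_rot: [3.141, 0.0, -1.783]
force: [-0.2, 1.1, -0.2]
width: 0.0008
gripper_force: 0.0
```

Emit:
apply_moves(steps=[{"translation": [0.03, 0.06, 0], "rotation": [0, 0, 0.1]}, {"translation": [0.06, 0.12, 0], "rotation": [0, 0, 0.2]}, {"translation": [0.09, 0.18, 0], "rotation": [0, 0, 0.3]}, {"translation": [0.12, 0.24, 0], "rotation": [0, 0, 0.4]}, {"translation": [0.15, 0.3, 0], "rotation": [0, 0, 0.5]}, {"translation": [0.18, 0.36, 0], "rotation": [0, 0, 0.6]}, {"translation": [0.21, 0.42, 0], "rotation": [0, 0, 0.7]}, {"translation": [0.24, 0.48, 0], "rotation": [0, 0, 0.8]}, {"translation": [0.27, 0.54, 0], "rotation": [0, 0, 0.9]}, {"translation": [0.3, 0.59, 0], "rotation": [0, 0, 1.0]}])

```text
t: 2.6
eef_pos: [0.4301, -0.1946, 0.2264]
ee_rot: [3.141, 0.0, -1.259]
force: [0.0, -1.0, -0.8]
width: 0.0001
gripper_force: 0.0
```

Emit:
apply_moves(steps=[{"translation": [0, 0, 0], "rotation": [0, 0, 0.1]}, {"translation": [0, 0, 0], "rotation": [0, 0, 0.2]}, {"translation": [0, 0, 0], "rotation": [0, 0, 0.3]}, {"translation": [0, 0, 0], "rotation": [0, 0, 0.4]}, {"translation": [0, 0, 0], "rotation": [0, 0, 0.5]}, {"translation": [0, 0, 0], "rotation": [0, 0, 0.6]}, {"translation": [0, 0, 0], "rotation": [0, 0, 0.7]}, {"translation": [0, 0, 0], "rotation": [0, 0, 0.8]}, {"translation": [0, 0, 0], "rotation": [0, 0, 0.9]}, {"translation": [0, 0, 0], "rotation": [0, 0, 1.0]}])

```text
t: 3.43
eef_pos: [0.4298, -0.1955, 0.2263]
ee_rot: [3.141, 0.001, -0.736]
force: [0.4, 0.1, -0.6]
width: 0.0003
gripper_force: 0.0
```

Emit:
apply_moves(steps=[{"translation": [0, 0, 0], "rotation": [0, 0, 0.1]}, {"translation": [0, 0, 0], "rotation": [0, 0, 0.2]}, {"translation": [0, 0, 0], "rotation": [0, 0, 0.3]}, {"translation": [0, 0, 0], "rotation": [0, 0, 0.4]}, {"translation": [0, 0, 0], "rotation": [0, 0, 0.5]}, {"translation": [0, 0, 0], "rotation": [0, 0, 0.6]}, {"translation": [0, 0, 0], "rotation": [0, 0, 0.7]}, {"translation": [0, 0, 0], "rotation": [0, 0, 0.8]}, {"translation": [0, 0, 0], "rotation": [0, 0, 0.9]}, {"translation": [0, 0, 0], "rotation": [0, 0, 1.0]}])

```text
t: 4.27
eef_pos: [0.4298, -0.1955, 0.2263]
ee_rot: [-3.142, 0.001, -0.212]
force: [0.1, 0.8, 0.7]
width: 0.001
gripper_force: 0.0
```

```bash
python3 - <<'E'
from h import *
s=get_state();print(s['t'],s['eef_pos'],np.degrees(s['ee_rot']),s['q'],s['width'])
cv2.imwrite('pics/t1.png',grab_frame('top')[150:450,150:550]);w=grab_frame('wrist');cv2.imwrite('pics/tw1.png',w)
cv2.imwrite('pics/m1.png',np.hstack([cv2.resize(w,(400,300)),cv2.imread('pics/t1.png')]))
E
```

```text
4.2667 [ 0.42982387 -0.1954796   0.22628246] [-1.79998569e+02  3.58044522e-02 -1.21599370e+01] [-8.67633325e-03  1.92617615e-02 -4.17095021e-01 -1.66329177e-04
 -1.13504650e+00  1.36731197e+00] 0.0010168923428742096
```

View pics/m1.png

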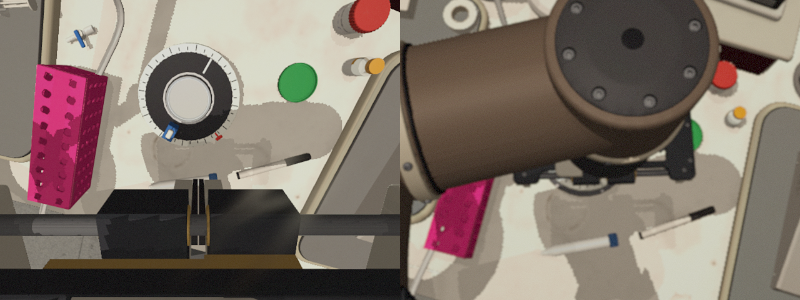

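The wrist picture (left half) shows dial, index (full-size px about (333,103)), lug (272,212) and red clip (349,220). The top view (right half) is blocked by the arm. I'll measure from the wrist picture.

```bash
cat >> h.py <<'E'
def measure(im,c,A,box):
    "angles (deg) about axis A=(x,y) of index, target, lug via colour masks"
    x0,y0,x1,y1=box;k=4
    s=cv2.resize(im[y0:y1,x0:x1],None,fx=k,fy=k,interpolation=cv2.INTER_CUBIC)
    h=cv2.cvtColor(s,cv2.COLOR_BGR2HSV);H,W=h.shape[:2]
    v,u=np.mgrid[:H,:W];u=(u+.5)/k-.5+x0;v=(v+.5)/k-.5+y0
    def pol(z,m):
        o,R=np.array(c['xyz']),Ro.from_euler('xyz',c['rotation']).as_matrix()
        d=np.stack([(u-c['cx'])/c['fx'],(v-c['cy'])/c['fy'],np.ones_like(u)],-1)@R.T
        P=(o+d*((z-o[2])/d[...,2])[...,None])[...,:2]-A
        return np.hypot(P[...,0],P[...,1]),P
    def ang(P,m):
        q=P[m];q=q/np.linalg.norm(q,axis=1)[:,None];q=q.mean(0);return round(float(np.degrees(np.arctan2(q[1],q[0]))),2),int(m.sum())
    r,P=pol(.062,0);red=((h[...,0]<8)|(h[...,0]>172))&(h[...,1]>120)
    blue=(h[...,0]>98)&(h[...,0]<125)&(h[...,1]>120)
    out={'index':ang(P,(r>.042)&(r<.055)&(h[...,2]>110)&(h[...,1]<90))}
    r2,P2=pol(.056,0);out['target']=ang(P2,red&(r2>.058)&(r2<.068))
    r3,P3=pol(.076,0);out['lug']=ang(P3,blue&(r3<.075))
    return out
E
python3 - <<'E'
from h import *
w=cv2.imread('pics/tw1.png');c=camera_model('wrist')
box=(215,60,390,245)
s,e=dial(w,c,box,thr=90);print(s,e)
for A in (s[:2],(.478,-.1937)):print(measure(w,c,np.array(A),box))
T=cv2.imread('pics/top0.png');ct=camera_model('top')
s,e=dial(T,ct,(290,250,380,340),thr=90);print(s,measure(T,ct,s[:2],(285,245,385,350)))
E
```

```text
[ 0.48068848 -0.19276621  0.05746317] 0.00015617461388606384
{'index': (-44.16, 2100), 'target': (-155.13, 412), 'lug': (137.4, 5407)}
{'index': (178.7, 2644), 'target': (-154.82, 943), 'lug': (134.12, 5407)}
[ 0.47823507 -0.19363898  0.0573614 ] {'index': (130.62, 751), 'target': (-154.29, 63), 'lug': (138.22, 1413)}
```

Emit:
apply_moves(steps=[{"translation": [0, 0, -0.03], "rotation": [0, 0, 0.05]}, {"translation": [0, 0, -0.06], "rotation": [0, 0, 0.1]}, {"translation": [0, 0, -0.1], "rotation": [0, 0, 0.15]}, {"translation": [0, 0, -0.15], "rotation": [0, 0, 0.2]}, {"translation": [0, 0, -0.2], "rotation": [0, 0, 0.25]}, {"translation": [0, 0, -0.25], "rotation": [0, 0, 0.3]}, {"translation": [0, 0, -0.3], "rotation": [0, 0, 0.35]}, {"translation": [-0.01, 0, -0.35], "rotation": [0, 0, 0.4]}, {"translation": [-0.01, 0, -0.4], "rotation": [0, 0, 0.45]}, {"translation": [-0.01, 0, -0.4], "rotation": [0, 0, 0.5]}])

```text
t: 5.2
eef_pos: [0.4259, -0.1953, 0.1241]
ee_rot: [-3.141, 0.004, 0.046]
force: [-0.8, -1.1, -0.9]
width: 0.0009
gripper_force: 0.0
```

```bash
python3 - <<'E'
from h import *
s=get_state();print(s['t'],s['eef_pos'],np.degrees(s['ee_rot']))
cv2.imwrite('pics/w2.png',grab_frame('wrist'));cv2.imwrite('pics/s2.png',grab_frame('scene')[100:400,100:500])
cv2.imwrite('pics/m2.png',np.hstack([cv2.resize(cv2.imread('pics/w2.png'),(400,300)),cv2.imread('pics/s2.png')]))
E
```

```text
5.2 [ 0.42585271 -0.19527926  0.12414621] [-179.94663838    0.22367462    2.61233793]
```

View pics/m2.png

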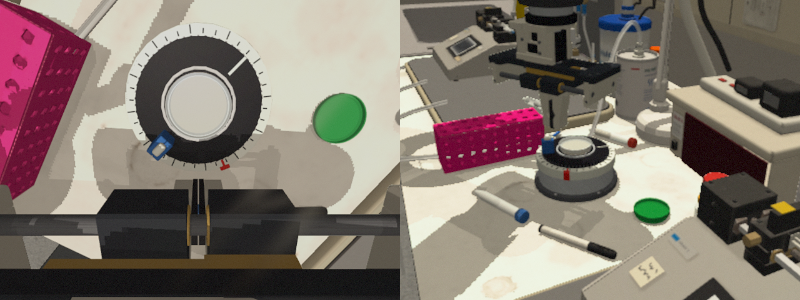

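Clear of the lug: fingertips are above bearing 180°, lug at about 137°, clip at −155°. I'll descend to about 69 mm.

Emit:
apply_moves(steps=[{"translation": [0.01, 0, -0.04], "rotation": [0, 0, 0]}, {"translation": [0.01, 0, -0.08], "rotation": [0, 0, 0]}, {"translation": [0.01, 0, -0.11], "rotation": [0, 0, 0]}, {"translation": [0.01, 0, -0.14], "rotation": [0, 0, 0]}, {"translation": [0.01, 0, -0.17], "rotation": [0, 0, 0]}, {"translation": [0.01, 0, -0.19], "rotation": [0, 0, 0]}, {"translation": [0.01, 0, -0.21], "rotation": [0, 0, 0]}, {"translation": [0.01, 0, -0.22], "rotation": [0, 0, 0]}, {"translation": [0.01, 0, -0.22], "rotation": [0, 0, 0]}, {"translation": [0.01, 0, -0.22], "rotation": [0, 0, 0]}])

```text
t: 6.13
eef_pos: [0.4302, -0.1956, 0.0716]
ee_rot: [3.141, 0.0, 0.047]
force: [0.7, -0.2, -0.0]
width: 0.0005
gripper_force: 0.0
```

```bash
cat >plan.py <<'E'
# rows along the circle from bearing a0 to a1 (deg), 10 rows, relative to commanded start P0
import numpy as np,sys
a0,a1,r=map(float,sys.argv[1:4]);A=np.array([.479,-.1933])
f=lambda a:A+r*np.array([np.cos(np.radians(a)),np.sin(np.radians(a))])
for i in range(1,11):
    a=a0+(a1-a0)*i/10;print(np.round((f(a)-f(a0))/.25,3),round((a-a0)/30,3))
print(f(a0))
E
python3 - <<'E'
from h import *
s=get_state();p=s['eef_pos'];d=p[:2]-[.479,-.1933];print(s['t'],p,np.degrees(s['ee_rot']),s['force'],np.hypot(*d),np.degrees(np.arctan2(d[1],d[0])))
E
python3 plan.py 182 154 .05; python3 plan.py 154 126 .05;python3 plan.py 126 98 .05
```

```text
6.1333 [ 0.43022436 -0.19559525  0.07160139] [1.79994580e+02 1.13981361e-03 2.69411722e+00] [ 0.65652819 -0.1853458  -0.03485935] 0.048829611649585505 -177.30579876462934
[-0.    0.01] -0.093
[0.   0.02] -0.187
[0.001 0.029] -0.28
[0.002 0.039] -0.373
[0.004 0.049] -0.467
[0.007 0.058] -0.56
[0.009 0.067] -0.653
[0.012 0.077] -0.747
[0.016 0.086] -0.84
[0.02  0.095] -0.933
[ 0.42903046 -0.19504497]
[0.004 0.009] -0.093
[0.009 0.017] -0.187
[0.015 0.025] -0.28
[0.02  0.033] -0.373
[0.027 0.041] -0.467
[0.033 0.048] -0.56
[0.04  0.055] -0.653
[0.047 0.062] -0.747
[0.054 0.068] -0.84
[0.062 0.074] -0.933
[ 0.4340603  -0.17138144]
[0.008 0.006] -0.093
[0.016 0.011] -0.187
[0.025 0.015] -0.28
[0.034 0.02 ] -0.373
[0.043 0.024] -0.467
[0.052 0.027] -0.56
[0.061 0.03 ] -0.653
[0.071 0.033] -0.747
[0.08  0.035] -0.84
[0.09  0.036] -0.933
[ 0.44961074 -0.15284915]
```

Emit:
apply_moves(steps=[{"translation": [0, 0.01, 0], "rotation": [0, 0, -0.093]}, {"translation": [0, 0.02, 0], "rotation": [0, 0, -0.187]}, {"translation": [0.001, 0.029, 0], "rotation": [0, 0, -0.28]}, {"translation": [0.002, 0.039, 0], "rotation": [0, 0, -0.373]}, {"translation": [0.003, 0.049, 0], "rotation": [0, 0, -0.467]}, {"translation": [0.005, 0.058, 0], "rotation": [0, 0, -0.56]}, {"translation": [0.007, 0.067, 0], "rotation": [0, 0, -0.653]}, {"translation": [0.009, 0.077, 0], "rotation": [0, 0, -0.747]}, {"translation": [0.012, 0.086, 0], "rotation": [0, 0, -0.84]}, {"translation": [0.015, 0.095, 0], "rotation": [0, 0, -0.933]}])

```text
t: 6.97
eef_pos: [0.4339, -0.172, 0.072]
ee_rot: [3.141, -0.0, -0.444]
force: [-0.1, -2.7, -0.1]
width: 0.0007
gripper_force: 0.8
```

Emit:
apply_moves(steps=[{"translation": [0.004, 0.009, 0], "rotation": [0, 0, -0.093]}, {"translation": [0.009, 0.017, 0], "rotation": [0, 0, -0.187]}, {"translation": [0.015, 0.025, 0], "rotation": [0, 0, -0.28]}, {"translation": [0.02, 0.033, 0], "rotation": [0, 0, -0.373]}, {"translation": [0.027, 0.041, 0], "rotation": [0, 0, -0.467]}, {"translation": [0.033, 0.048, 0], "rotation": [0, 0, -0.56]}, {"translation": [0.04, 0.055, 0], "rotation": [0, 0, -0.653]}, {"translation": [0.047, 0.062, 0], "rotation": [0, 0, -0.747]}, {"translation": [0.054, 0.068, 0], "rotation": [0, 0, -0.84]}, {"translation": [0.062, 0.074, 0], "rotation": [0, 0, -0.933]}])

```text
t: 7.8
eef_pos: [0.4488, -0.1534, 0.0717]
ee_rot: [3.141, 0.001, -0.934]
force: [-1.8, 1.3, 1.1]
width: 0.0003
gripper_force: 1.0
```

```bash
python3 - <<'E'
from h import *
s=get_state();p=s['eef_pos'];d=p[:2]-[.479,-.1933];print(s['t'],p,np.degrees(s['ee_rot']),s['force'],np.hypot(*d),np.degrees(np.arctan2(d[1],d[0])))
c=camera_model('wrist');w=grab_frame('wrist');cv2.imwrite('pics/w3.png',w);print(c)
cv2.imwrite('pics/m3.png',np.hstack([cv2.resize(w,(400,300)),grab_frame('scene')[150:450,100:500]]))
E
```

```text
7.8 [ 0.44876673 -0.153441    0.07172463] [ 1.79976451e+02  4.28564679e-02 -5.34933717e+01] [-1.78422311  1.33354116  1.10017906] 0.05002790031293918 127.18051970018332
{'fx': 383.39574327982046, 'fy': 383.39574327982046, 'cx': 316.8403028924506, 'cy': 236.92141451395932, 'xyz': array([ 0.4998272 , -0.22050832,  0.22989637]), 'rotation': array([ 2.82656319e+00,  6.37363411e-05, -2.50382122e+00])}
```

View pics/m3.png

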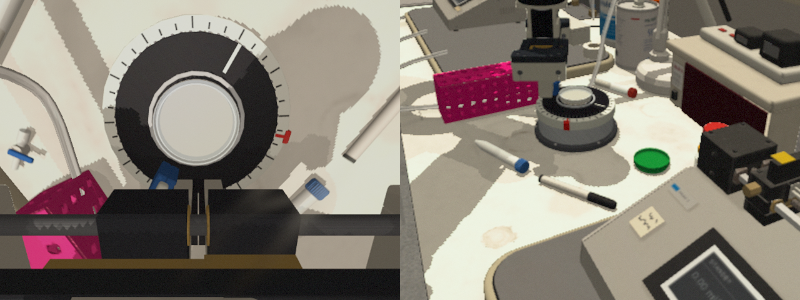

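The wrist picture shows the finger against the lug (lug at full px (262,284)), the index from (358,115) to (386,66), and the red line inside the clip at about (448,220). The dish is centred.

```bash
cat >meas.py <<'E'
from h import *
import sys
def run(w,c,box):
    s,e=dial(w,c,box,thr=90);print('dial',s.round(4),e.round(5))
    A=s[:2];m=measure(w,c,A,box);print(m)
    x0,y0,x1,y1=box
E
python3 - <<'E'
from meas import *
c=camera_model('wrist');w=cv2.imread('pics/w3.png')
run(w,c,(150,10,490,300))
for b in ((150,10,490,285),):
  A=np.array([.4795,-.193])
  print(measure(w,c,A,b))
for n,p,z in(('in',(358,115),.062),('out',(386,66),.062),('t',(441,222),.056)):
  d=onz(c,*p,z)[:2]-A;print(n,np.hypot(*d),np.degrees(np.arctan2(d[1],d[0])))
E
python3 plan.py 127 99 .05; python3 plan.py 99 81 .05
```

```text
dial [ 0.481  -0.1919  0.0578] 0.00077
{'index': (-82.73, 3772), 'target': (-154.68, 1582), 'lug': (95.95, 18907)}
{'index': (-80.8, 3786), 'target': (-154.85, 2874), 'lug': (92.51, 12069)}
in 0.03714275173002913 -80.0126529897602
out 0.058716596018748894 -81.05693584564126
t 0.05987055327555947 -157.73177681486496
[0.008 0.006] -0.093
[0.016 0.011] -0.187
[0.025 0.016] -0.28
[0.033 0.02 ] -0.373
[0.042 0.024] -0.467
[0.051 0.028] -0.56
[0.061 0.031] -0.653
[0.07  0.034] -0.747
[0.079 0.036] -0.84
[0.089 0.038] -0.933
[ 0.44890925 -0.15336822]
[0.006 0.001] -0.06
[0.012 0.002] -0.12
[0.019 0.002] -0.18
[0.025 0.002] -0.24
[0.031 0.002] -0.3
[0.038 0.002] -0.36
[0.044 0.002] -0.42
[0.05  0.002] -0.48
[0.056 0.001] -0.54
[0.063 0.   ] -0.6
[ 0.47117828 -0.14391558]
```

The index is at about −82° and the target at −155°, with the finger at 127°, so the finger's final bearing is about 54°. I'll push to 62° first and measure again.

Emit:
apply_moves(steps=[{"translation": [0.008, 0.006, 0], "rotation": [0, 0, -0.093]}, {"translation": [0.016, 0.011, 0], "rotation": [0, 0, -0.187]}, {"translation": [0.025, 0.016, 0], "rotation": [0, 0, -0.28]}, {"translation": [0.033, 0.02, 0], "rotation": [0, 0, -0.373]}, {"translation": [0.042, 0.024, 0], "rotation": [0, 0, -0.467]}, {"translation": [0.051, 0.028, 0], "rotation": [0, 0, -0.56]}, {"translation": [0.061, 0.031, 0], "rotation": [0, 0, -0.653]}, {"translation": [0.07, 0.034, 0], "rotation": [0, 0, -0.747]}, {"translation": [0.079, 0.036, 0], "rotation": [0, 0, -0.84]}, {"translation": [0.089, 0.038, 0], "rotation": [0, 0, -0.933]}])

```text
t: 8.73
eef_pos: [0.4712, -0.1437, 0.0717]
ee_rot: [3.141, 0.0, -1.419]
force: [-1.7, 1.7, 0.0]
width: 0.0007
gripper_force: 1.0
```

```bash
python3 - <<'E'
from meas import *
s=get_state();p=s['eef_pos'];d=p[:2]-[.479,-.1933];print(s['t'],p,np.degrees(s['ee_rot']),s['force'],np.hypot(*d),np.degrees(np.arctan2(d[1],d[0])))
c=camera_model('wrist');w=grab_frame('wrist');cv2.imwrite('pics/w4.png',w)
run(w,c,(150,10,490,285));print(measure(w,c,np.array([.4795,-.193]),(150,10,490,285)))
E
python3 plan.py 99 80 .05; python3 plan.py 80 62 .05
```

```text
8.7333 [ 0.47121484 -0.14370641  0.07168078] [ 1.79987898e+02  1.53597946e-02 -8.13076777e+01] [-1.70829039  1.74635805  0.03468848] 0.050200925033986585 98.92144021735727
dial [ 0.4805 -0.1921  0.0579] 0.00015
{'index': (-111.13, 3413), 'target': (-154.96, 1897), 'lug': (66.33, 12116)}
{'index': (-110.4, 3432), 'target': (-155.13, 2963), 'lug': (65.52, 12116)}
[0.007 0.001] -0.063
[0.013 0.002] -0.127
[0.02  0.002] -0.19
[0.026 0.002] -0.253
[0.033 0.002] -0.317
[0.04  0.002] -0.38
[0.046 0.002] -0.443
[0.053 0.001] -0.507
[0.059 0.   ] -0.57
[ 0.066 -0.001] -0.633
[ 0.47117828 -0.14391558]
[ 0.006 -0.001] -0.06
[ 0.012 -0.003] -0.12
[ 0.018 -0.004] -0.18
[ 0.024 -0.006] -0.24
[ 0.03  -0.008] -0.3
[ 0.036 -0.01 ] -0.36
[ 0.042 -0.012] -0.42
[ 0.048 -0.015] -0.48
[ 0.054 -0.018] -0.54
[ 0.059 -0.02 ] -0.6
[ 0.48768241 -0.14405961]
```

Emit:
apply_moves(steps=[{"translation": [0.007, 0.001, 0], "rotation": [0, 0, -0.063]}, {"translation": [0.013, 0.002, 0], "rotation": [0, 0, -0.127]}, {"translation": [0.02, 0.002, 0], "rotation": [0, 0, -0.19]}, {"translation": [0.026, 0.002, 0], "rotation": [0, 0, -0.253]}, {"translation": [0.033, 0.002, 0], "rotation": [0, 0, -0.317]}, {"translation": [0.04, 0.002, 0], "rotation": [0, 0, -0.38]}, {"translation": [0.046, 0.002, 0], "rotation": [0, 0, -0.443]}, {"translation": [0.053, 0.001, 0], "rotation": [0, 0, -0.507]}, {"translation": [0.059, 0, 0], "rotation": [0, 0, -0.57]}, {"translation": [0.066, -0.001, 0], "rotation": [0, 0, -0.633]}])

```text
t: 9.62
eef_pos: [0.4882, -0.1439, 0.0718]
ee_rot: [-3.141, 0.0, -1.749]
force: [-1.1, 1.7, 0.4]
width: 0.0002
gripper_force: 0.9
```

Emit:
apply_moves(steps=[{"translation": [0.006, -0.001, 0], "rotation": [0, 0, -0.06]}, {"translation": [0.012, -0.003, 0], "rotation": [0, 0, -0.12]}, {"translation": [0.018, -0.004, 0], "rotation": [0, 0, -0.18]}, {"translation": [0.024, -0.006, 0], "rotation": [0, 0, -0.24]}, {"translation": [0.03, -0.008, 0], "rotation": [0, 0, -0.3]}, {"translation": [0.036, -0.01, 0], "rotation": [0, 0, -0.36]}, {"translation": [0.042, -0.012, 0], "rotation": [0, 0, -0.42]}, {"translation": [0.048, -0.015, 0], "rotation": [0, 0, -0.48]}, {"translation": [0.054, -0.018, 0], "rotation": [0, 0, -0.54]}, {"translation": [0.059, -0.02, 0], "rotation": [0, 0, -0.6]}])

```text
t: 10.45
eef_pos: [0.5031, -0.1489, 0.0718]
ee_rot: [-3.141, 0.0, -2.063]
force: [-0.6, 1.0, -0.4]
width: 0.0004
gripper_force: 0.9
```

```bash
python3 - <<'E'
from meas import *
s=get_state();p=s['eef_pos'];d=p[:2]-[.479,-.1933];print(s['t'],p,np.degrees(s['ee_rot']),s['force'],np.hypot(*d),np.degrees(np.arctan2(d[1],d[0])))
c=camera_model('wrist');w=grab_frame('wrist');cv2.imwrite('pics/w5.png',w)
run(w,c,(150,10,490,285));print(measure(w,c,np.array([.4795,-.193]),(150,10,490,285)))
cv2.imwrite('pics/w5c.png',cv2.resize(w[0:300,140:500],None,fx=2,fy=2))
E
python3 plan.py 62 55 .05
```

```text
10.45 [ 0.50308287 -0.14890339  0.07176808] [-1.79977776e+02  2.34582278e-02 -1.18180215e+02] [-0.5558124   0.9711436  -0.36265683] 0.05050785411191947 61.52244873786015
dial [ 0.4806 -0.1922  0.058 ] 0.00015
{'index': (-149.12, 3400), 'target': (-154.7, 2191), 'lug': (28.37, 12609)}
{'index': (-149.32, 3425), 'target': (-154.96, 3549), 'lug': (28.69, 12609)}
[ 0.002 -0.001] -0.023
[ 0.004 -0.002] -0.047
[ 0.006 -0.004] -0.07
[ 0.009 -0.005] -0.093
[ 0.011 -0.006] -0.117
[ 0.013 -0.007] -0.14
[ 0.015 -0.009] -0.163
[ 0.017 -0.01 ] -0.187
[ 0.019 -0.011] -0.21
[ 0.021 -0.013] -0.233
[ 0.50247358 -0.14915262]
```

View pics/w5c.png

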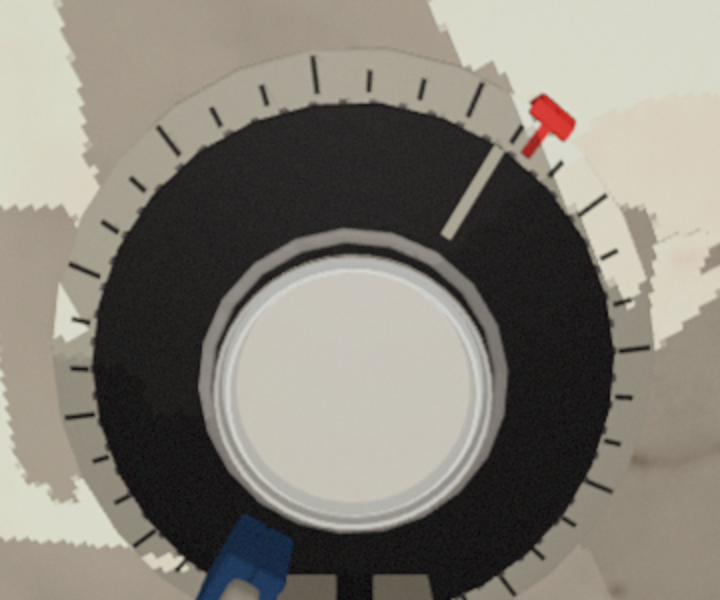

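The crop shows the index tip at (497,148) and the red line's inner end at (525,155), so about 6° is left.

Emit:
apply_moves(steps=[{"translation": [0.002, -0.001, 0], "rotation": [0, 0, -0.02]}, {"translation": [0.004, -0.002, 0], "rotation": [0, 0, -0.05]}, {"translation": [0.006, -0.004, 0], "rotation": [0, 0, -0.07]}, {"translation": [0.009, -0.005, 0], "rotation": [0, 0, -0.09]}, {"translation": [0.011, -0.006, 0], "rotation": [0, 0, -0.12]}, {"translation": [0.013, -0.007, 0], "rotation": [0, 0, -0.14]}, {"translation": [0.015, -0.009, 0], "rotation": [0, 0, -0.16]}, {"translation": [0.017, -0.01, 0], "rotation": [0, 0, -0.19]}, {"translation": [0.018, -0.011, 0], "rotation": [0, 0, -0.2]}, {"translation": [0.018, -0.011, 0], "rotation": [0, 0, -0.2]}])

```text
t: 11.33
eef_pos: [0.5075, -0.1519, 0.0716]
ee_rot: [-3.141, 0.0, -2.169]
force: [-0.2, 1.2, 0.9]
width: 0.0006
gripper_force: 0.6
```

```bash
python3 - <<'E'
from meas import *
s=get_state();p=s['eef_pos'];d=p[:2]-[.479,-.1933];print(s['t'],p,np.degrees(s['ee_rot']),s['force'],np.hypot(*d),np.degrees(np.arctan2(d[1],d[0])))
c=camera_model('wrist');w=grab_frame('wrist');cv2.imwrite('pics/w6.png',w)
run(w,c,(150,10,490,285))
cv2.imwrite('pics/w6c.png',cv2.resize(w[30:180,320:470],None,fx=4,fy=4,interpolation=cv2.INTER_CUBIC))
E
```

```text
11.3333 [ 0.50754305 -0.15186067  0.07160154] [-1.79989038e+02  5.43006651e-03 -1.24292133e+02] [-0.17194521  1.16526035  0.90891753] 0.0503182291404389 55.44126596109189
dial [ 0.4807 -0.1922  0.0579] 0.00015
{'index': (-155.62, 3254), 'target': (-154.65, 2152), 'lug': (22.03, 12434)}
```

View pics/w6c.png

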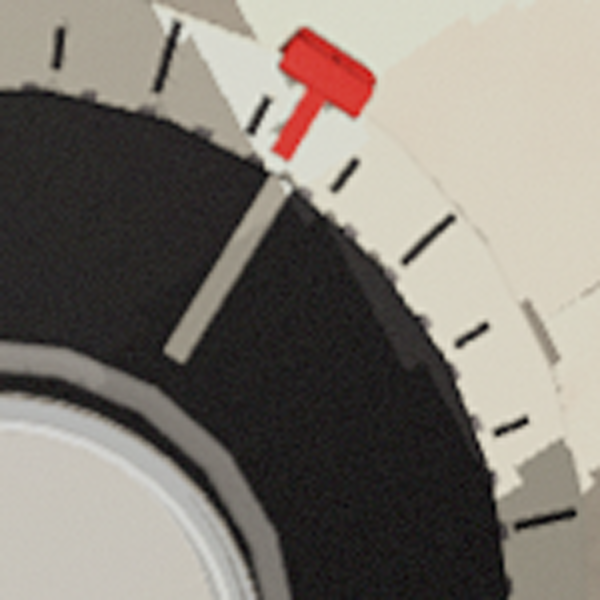

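The index now lines up with the red line: tip at crop (276,182), red inner end at (282,157), about 1 mm past after parallax. I'll back off along the tangent, lift and check.

Emit:
apply_moves(steps=[{"translation": [-0.01, 0.007, 0], "rotation": [0, 0, 0]}, {"translation": [-0.02, 0.014, 0], "rotation": [0, 0, 0]}, {"translation": [-0.03, 0.021, 0], "rotation": [0, 0, 0]}, {"translation": [-0.035, 0.025, 0], "rotation": [0, 0, 0]}, {"translation": [-0.035, 0.025, 0.07], "rotation": [0, 0, 0]}, {"translation": [-0.035, 0.025, 0.16], "rotation": [0, 0, 0]}, {"translation": [-0.035, 0.025, 0.26], "rotation": [0, 0, 0]}, {"translation": [-0.035, 0.025, 0.36], "rotation": [0, 0, 0]}, {"translation": [-0.035, 0.025, 0.44], "rotation": [0, 0, 0]}, {"translation": [-0.035, 0.025, 0.5], "rotation": [0, 0, 0]}])

```text
t: 12.22
eef_pos: [0.499, -0.1456, 0.1987]
ee_rot: [-3.14, 0.001, -2.169]
force: [0.3, -0.9, -0.1]
width: 0.0004
gripper_force: 0.0
```

```bash
python3 - <<'E'
from meas import *
s=get_state();print(s['t'],s['eef_pos'],s['force'])
c=camera_model('wrist');w=grab_frame('wrist');cv2.imwrite('pics/w7.png',w)
A=onz(c,316,150,.062);print('guess',A)
u,v=map(int,proj(c,[.48,-.193,.062]));b=(max(0,u-100),max(0,v-100),min(640,u+100),min(v+100,300));print(b)
run(w,c,b)
x0,y0,x1,y1=b
cv2.imwrite('pics/w7c.png',cv2.resize(w[y0:y1,x0:x1],None,fx=3,fy=3,interpolation=cv2.INTER_CUBIC)[:600,:800])
E
```

```text
12.2167 [ 0.49895282 -0.14557265  0.19874213] [ 0.32186694 -0.92264981 -0.06563011]
guess [ 0.46841481 -0.19247957  0.062     ]
(202, 58, 402, 258)
dial [ 0.4805 -0.1923  0.0579] 0.00021
{'index': (-158.02, 1943), 'target': (-154.66, 671), 'lug': (24.3, 6572)}
```

View pics/w7c.png

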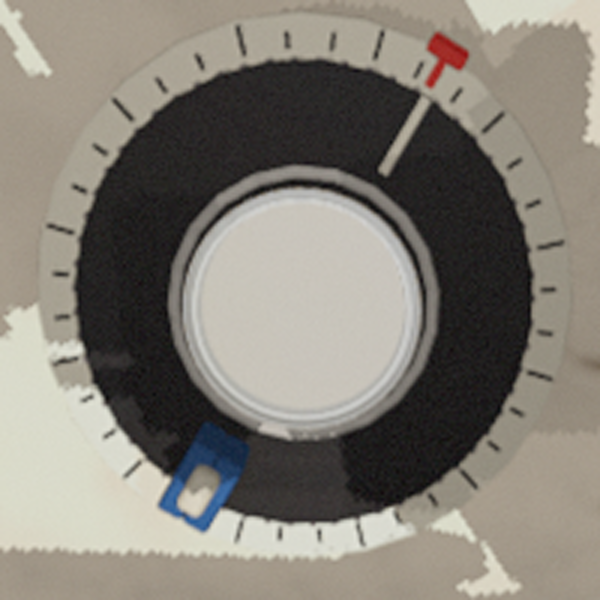

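The crop shows the hand clear and the dish centred in its rim. The index runs from (385,173) to (427,96), and the red line from (431,86) to (440,64). I'll compute the angles from these points, because bright glare has contaminated the mask.

```bash
python3 - <<'E'
from meas import *
c=camera_model('wrist');A=np.array([.4805,-.1923])
f=lambda x,y:(202+(x+.5)/3-.5,58+(y+.5)/3-.5)
for n,p,z in(('in',(385,173),.062),('out',(427,96),.062),('t_in',(431,86),.056),('t_mid',(435,75),.056),('lugcrown',(199,490),.091)):
  d=onz(c,*f(*p),z)[:2]-A;print(n,np.hypot(*d).round(4),np.degrees(np.arctan2(d[1],d[0])).round(2))
E
```

```text
in 0.0362 -155.03
out 0.0565 -154.48
t_in 0.0594 -154.29
t_mid 0.062 -153.87
lugcrown 0.0496 23.47
```

```bash
python3 -c "
from station import *
print(job_done())"
```

```text
the job is handed in; nothing more can be done
None
```

I turned the dial about 112° clockwise and handed the job in, but got no verdict back; my last measurement put the index tip within about 1 mm of the red target line, with the hand clear, the dish centred in its rim and no contact with anything but the lug noticed.

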